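# Put the ink pots away from the stuck travel case

### The arm

A 6-joint arm with a two-finger parallel gripper is mounted at the origin on the work surface; the furniture and walls round the work are solid. World frame = base frame: x ahead of the robot, y to its left, z up, the work surface at z = 0. Lengths are in m, angles in rad, forces in N, time in s.
With the tool pointing down it reaches from about 0.375 to 0.825 m from the base axis. Payload 5.5 kg.
Tool frame: the origin (TCP) lies at the very end of the fingers, on their centre line; the grasp point (between the pads) lies 19 mm behind it; z points along the fingers, y is the line along which they close (so a half turn about z gives the same grasp; the last joint's range is limited). The gripper opens to 85 mm and grips with 20 to 120 N. Pads are 22 mm wide; open, the fingers measure 114 mm over their backs; the gripper's body (76 mm by 85 mm) begins 54 mm behind the grasp point. The pads swing forward as they close: fully open they stand 13 mm farther back than shut.
Start: joints at [1.105, 0.314, -0.047, 1.21, 0, 1.571], TCP at [0.269, 0.536, 0.231] pointing down, gripper open.
Joint ranges: [-2.67, 2.67], [-0.69, 1.73], [-1.03, 1.25], [-2.08, 2.16], [-1.42, 1.45], [-3.14, 3.14]. Speed limits (rad/s): [2.39, 2.39, 3.01, 3.14, 3.14, 3.14].

### API

Orientations are given as a unit quaternion [x, y, z, w].
In Python, from station import arm, get_image, camera_model gives the robot as it stands. The module is installed in compiled form; this text tells all that it offers.
- The arm moves only by the shell command python3 -m inch 'ROWS' [OPENING]. ROWS is JSON, a list that holds one entry, the list of rows, each a list of 4 numbers: the shift along the world's x, y, z in cm, then the turn about the world's z in rad. In form: [[[tx, ty, tz, yaw], ...]]. A call has 1 to 12 rows; each row shifts and turns the commanded pose from where the row before left it; what a row does not reach is not made up. A row lasts 1/8 s, in which the tool goes at most 62.5 mm and 10.7 degrees, less where a joint would pass 70% of its speed; a pose out of reach is approached as far as the arm can. A call is refused whole if a number of a shift passes 6.25 or a number of a turn 0.188, either way. A call with a gripper value outside its range is refused whole. OPENING is the closure, from 0 (fully open) to 1 (shut), set as the call begins (- or left out, the last holds). The fingers move at their own pace and stop on an object; the grip force is fixed at half the most. Time passes only in rows, so rows that do not move let the fingers close. It gives the time, the measured TCP pose, the force, the opening and the grip force at its end, in the units of the state.
- arm.observe(): the state, without advancing time (a new reading comes with each control period).
- get_image(name): name is "scene" or "top"; returns (picture, depth): 480x640x3 uint8, red, green, blue; 480x640 float32, m along the optical axis (not along the pixel's ray), 0 where there is no reading.
- camera_model(name): a dict with "K" (3x3 intrinsics, pixels), "world_to_cam" (4x4, takes a point from world to camera coordinates). Camera axes: x right, y down, z forward; pixel columns grow to the right and rows downward; lengths in m; the calibration is good to about 2 mm. A picture is of the moment at which its call begins. camera_model takes no time and is no camera call.
- arm.hand_in(): hands the job in; it is judged then, once.
The state is a dict: "clock": time; "qpos": joint angles; "joint_velocities": joint speeds; "joint_torque": joint torques, N m; "position": TCP position; "eef_rot": TCP orientation; "force": force on the tool from outside, world axes, zero at the start; "ft_torque": the same for the moment, N m; "finger_gap": finger opening in m; "finger_force": force on a finger pad.
Only numpy, scipy, OpenCV 4.12 (cv2) and the standard library are available. Lean on these libraries where they do the work, as an engineer would, in place of code of your own. Each camera call takes 0.05 s, during which the arm holds its last target. There are 200 camera calls.

### The job

The ink pots have come back in the flat travel case, whose flush lid is stuck with dried ink: lever it up with the ink knife in the notch at the middle of its front edge and fold it back. Pull the upper drawer of the ink cabinet out to its stop, seat every pot that is in the case upright in a dished cup of the drawer (any cup, one pot each) while it stands fully out, then push the drawer fully home. Leave the case shut and the knife lying flat on the ink slab, and knock no ink jar over.

Things in the scene. Friction and masses are not known exactly. Their poses are not given: they have to be found in the camera images.
- ink_knife: ink knife, 184 mm long, 0.09 kg. Origin: on the underside of the handle at the place to grip; +x points to the blade tip, z up when it lies flat. Handle: dark wood bar 28 mm wide, 18 mm tall (z 0 to 18), x -79 to +25 mm. Blade: steel strip 20 mm wide, 2 mm thick (z 0 to 2), flush with the handle's underside, to the tip at x = +105 mm
- ink_slab: fixed pale stone ink slab, 200 (x) x 260 (y) x 10 mm, flat on the table. Origin: centre of its underside; top 10 mm above it. The knife starts on it and goes back on it anywhere, lying flat, handle's grip place above the slab
- ink_case: fixed dark teal sheet-metal travel case, 100 (x) x 300 (y) x 68 mm with the lid, walls 3 mm. Origin: centre of its underside; -x is the front with the notch, +x the hinge side. Inside: four black dished cups in a row at x = 0, y = -99, -33, 33, 99 mm
- pry_notch (a point): middle of the pry notch's mouth, in the outer face of the case's front wall (x = -50, z = 61.5 mm in the case). Notch 46 mm wide, 7 mm high (z 58 to 65), through the 3 mm wall; its floor is the fulcrum, its ceiling the lid's underside. The blade enters level along the case's +x; behind lie only the two middle pots (caps 30 mm apart, tops at z = 58 mm)
- lid_hinge (a point): hinge axis of the lid, along the case's y, at x = +50, z = 65 mm in the case (the lid's underside)
- lid_lip (a point): middle of the front edge of the lid, on its underside, 100 mm from the hinge; moves with the lid
- case_lid (a joint): angle of the lid, a flat plate 100 x 300 x 3 mm, 0.12 kg, flush with the walls: 0 shut, 1.85 rad folded right back (past upright) at its stop. It stays where it is left (friction 0.12 N m); to raise it takes 2 to 3 N at its front half
- ink_cabinet: fixed pale wooden cabinet of two drawers, 220 (x) x 207 (y) x 168 mm. Origin: centre of its underside; the front faces its -x. Only the upper drawer is used
- ink_cabinet_drawer0 (a joint): how far the upper drawer is pulled out along the cabinet's -x: 0 fully home, about 0.15 m at its stop; friction about 1 N, stays where left. Its inner floor is 94 mm above the table, its walls reach 146 mm above the table
- ink_cabinet_drawer0_handle (a point): middle of the upper drawer's bar handle, a horizontal steel bar 11 mm thick and about 103 mm long across the drawer, 35 mm out from the drawer's front (29 mm free behind it), about 38 mm below the cabinet's top; moves with the drawer
- seat_1 (a point): front left dished cup of the upper drawer: where the origin of a seated pot lies; moves with the drawer. A black shallow round well, 52 mm across, 14 mm high; a pot let go within about 8 mm of the middle slides home. Cups are 68 mm apart across the drawer, 64 mm along it
- seat_2 (a point): front right dished cup of the upper drawer: where the origin of a seated pot lies; moves with the drawer. A black shallow round well, 52 mm across, 14 mm high; a pot let go within about 8 mm of the middle slides home. Cups are 68 mm apart across the drawer, 64 mm along it
- seat_3 (a point): back left dished cup of the upper drawer: where the origin of a seated pot lies; moves with the drawer. A black shallow round well, 52 mm across, 14 mm high; a pot let go within about 8 mm of the middle slides home. Cups are 68 mm apart across the drawer, 64 mm along it
- seat_4 (a point): back right dished cup of the upper drawer: where the origin of a seated pot lies; moves with the drawer. A black shallow round well, 52 mm across, 14 mm high; a pot let go within about 8 mm of the middle slides home. Cups are 68 mm apart across the drawer, 64 mm along it
- pot_navy: white round-bottomed ink pot, navy blue cap, 0.16 kg, 52 mm tall; may be absent. Origin: centre of its dome (radius 23 mm), 23 mm above its lowest point; z up through the cap, a cylinder 36 mm across from 7 to 29 mm above the origin: grip there. Glazed slippery dome, weighted base: it rights itself. Starts in a cup of the shut case, cups 66 mm apart, origin 29 mm above the case's underside
- pot_orange: white round-bottomed ink pot, orange cap, 0.16 kg, 52 mm tall; may be absent. Origin: centre of its dome (radius 23 mm), 23 mm above its lowest point; z up through the cap, a cylinder 36 mm across from 7 to 29 mm above the origin: grip there. Glazed slippery dome, weighted base: it rights itself. Starts in a cup of the shut case, cups 66 mm apart, origin 29 mm above the case's underside
- pot_red: white round-bottomed ink pot, red cap, 0.16 kg, 52 mm tall; may be absent. Origin: centre of its dome (radius 23 mm), 23 mm above its lowest point; z up through the cap, a cylinder 36 mm across from 7 to 29 mm above the origin: grip there. Glazed slippery dome, weighted base: it rights itself. Starts in a cup of the shut case, cups 66 mm apart, origin 29 mm above the case's underside
- pot_yellow: white round-bottomed ink pot, yellow cap, 0.16 kg, 52 mm tall; may be absent. Origin: centre of its dome (radius 23 mm), 23 mm above its lowest point; z up through the cap, a cylinder 36 mm across from 7 to 29 mm above the origin: grip there. Glazed slippery dome, weighted base: it rights itself. Starts in a cup of the shut case, cups 66 mm apart, origin 29 mm above the case's underside
- ink_jar_navy: bystander: white ink jar with navy lid, 74 mm across, 85 mm tall; origin under its centre, z up
- ink_jar_black: bystander: white ink jar with black lid, 74 mm across, 85 mm tall; origin under its centre, z up

How it is judged:
On the way, in this order (a step that is already met when the one before it is completed fails the run):
1. the knife's blade, pressing up under the lid, has raised it (value of joint case_lid above 0.12 rad and contact force between ink_knife and ink_case above 0.3 N).
2. the drawer is out at its stop and every pot sits upright in a cup of it (value of joint ink_cabinet_drawer0 above 0.14 m and (distance between pot_navy and seat_1 below 0.005 m or distance between pot_navy and seat_2 below 0.005 m or distance between pot_navy and seat_3 below 0.005 m or distance between pot_navy and seat_4 below 0.005 m) and angle between each of pot_navy, pot_orange, pot_red, pot_yellow's own z axis and vertical below 0.35 rad and (distance between pot_orange and seat_1 below 0.005 m or distance between pot_orange and seat_2 below 0.005 m or distance between pot_orange and seat_3 below 0.005 m or distance between pot_orange and seat_4 below 0.005 m) and (distance between pot_red and seat_1 below 0.005 m or distance between pot_red and seat_2 below 0.005 m or distance between pot_red and seat_3 below 0.005 m or distance between pot_red and seat_4 below 0.005 m) and (distance between pot_yellow and seat_1 below 0.005 m or distance between pot_yellow and seat_2 below 0.005 m or distance between pot_yellow and seat_3 below 0.005 m or distance between pot_yellow and seat_4 below 0.005 m)), for 0.2 s.
At the end, for the whole second after the job is handed in: every pot upright (within 0.35 rad) with its origin within 5 mm of a cup's point in the drawer, the drawer home within 5 mm, the lid shut within 0.04 rad, and the knife at rest flat on the slab with its origin above the slab ((distance between pot_navy and seat_1 below 0.005 m or distance between pot_navy and seat_2 below 0.005 m or distance between pot_navy and seat_3 below 0.005 m or distance between pot_navy and seat_4 below 0.005 m) and angle between each of pot_navy, pot_orange, pot_red, pot_yellow's own z axis and vertical below 0.35 rad and (distance between pot_orange and seat_1 below 0.005 m or distance between pot_orange and seat_2 below 0.005 m or distance between pot_orange and seat_3 below 0.005 m or distance between pot_orange and seat_4 below 0.005 m) and (distance between pot_red and seat_1 below 0.005 m or distance between pot_red and seat_2 below 0.005 m or distance between pot_red and seat_3 below 0.005 m or distance between pot_red and seat_4 below 0.005 m) and (distance between pot_yellow and seat_1 below 0.005 m or distance between pot_yellow and seat_2 below 0.005 m or distance between pot_yellow and seat_3 below 0.005 m or distance between pot_yellow and seat_4 below 0.005 m) and value of joint ink_cabinet_drawer0 below 0.005 m and value of joint case_lid below 0.04 rad and x of ink_knife in the frame of ink_slab between -0.1 and 0.1 m and y of ink_knife in the frame of ink_slab between -0.13 and 0.13 m and z of ink_knife in the frame of ink_slab between 0.006 and 0.014 m and angle between ink_knife's own z axis and vertical below 0.15 rad and linear speed of ink_knife below 0.02 m/s); the robot touches nothing.
It fails at once if an ink jar is knocked over (angle between any of ink_jar_navy, ink_jar_black's own z axis and vertical above 0.6 rad).
Of pot_navy, pot_orange, pot_red, pot_yellow only 2 to 4 are there at a start; the rules pass over those that are not, and their reading is None.
At some moment in a run one of ink_knife may be knocked a few centimetres aside while the robot is not near it.
Once in a run the grip may slacken for a moment while it holds something.
It also fails if it takes over 210 s, if anything falls off the work surface, if the arm or the gripper's body presses on something with over 40 N, if the wrist force passes 120 N, or if a joint passes its speed limit or range.

## Working session

There is one attempt and no reset: what is moved stays moved. The work goes in short steps, Python scripts to look and compute and a shell command to move; the robot and the scene stay as the last step left them, time stands still between calls to the robot, and variables do not carry over. Pictures are saved under pics/ and viewed, at most 14 in all, crops included, and the job is handed in when it is done.

```bash
mkdir -p pics; cat > h.py <<'E'
import numpy as np, cv2
from station import arm,get_image,camera_model
def cap(n,f=None):
    im,d=get_image(n)
    if f: cv2.imwrite('pics/'+f,cv2.cvtColor(im,cv2.COLOR_RGB2BGR))
    return im,d
def ray(n,u,v):
    c=camera_model(n);M=np.linalg.inv(c['world_to_cam'])
    d=M[:3,:3]@np.linalg.solve(c['K'],[u,v,1.]);return M[:3,3],d
def plane(n,u,v,z):
    o,d=ray(n,u,v);return o+d*(z-o[2])/d[2]
def tri(a,b):
    A=[];B=[]
    for n,u,v in (a,b):
        o,d=ray(n,u,v);d/=np.linalg.norm(d);P=np.eye(3)-np.outer(d,d);A.append(P);B.append(P@o)
    return np.linalg.solve(sum(A),sum(B))
def cloud(n,d):
    c=camera_model(n);M=np.linalg.inv(c['world_to_cam']);v,u=np.mgrid[:480,:640]
    p=np.stack([u,v,np.ones_like(u)],-1)@np.linalg.inv(c['K']).T*d[...,None]
    return p@M[:3,:3].T+M[:3,3]
E
python3 - <<'E'
from h import *
cap('scene','s1.png');cap('top','t1.png')
for n in('scene','top'):
    c=camera_model(n);print(n,np.linalg.inv(c['world_to_cam']).round(3).tolist(),c['K'].round(1).tolist())
print(arm.observe())
E
```

```text
scene [[0.478, -0.511, 0.714, -0.318], [-0.878, -0.262, 0.401, -0.474], [-0.018, -0.819, -0.574, 0.841], [0.0, 0.0, 0.0, 1.0]] [[501.0, 0.0, 315.9], [0.0, 501.0, 238.4], [0.0, 0.0, 1.0]]
top [[-0.009, -0.988, 0.154, 0.402], [-1.0, 0.012, 0.019, 0.007], [-0.02, -0.154, -0.988, 1.34], [0.0, 0.0, 0.0, 1.0]] [[492.6, 0.0, 322.5], [0.0, 492.6, 240.5], [0.0, 0.0, 1.0]]
{'clock': 0.1, 'qpos': array([ 1.10497249e+00,  3.14160239e-01, -4.79705419e-02,  1.21018693e+00,
       -2.93953229e-05,  1.57080835e+00]), 'joint_velocities': array([ 0.00037391, -0.00247219,  0.00315886,  0.0012489 ,  0.00015662,
       -0.00088297]), 'joint_torque': array([-1.79592644e-04, -5.40768349e+01,  3.40541625e+01,  1.11510343e-02,
       -1.01365231e-04,  6.83687219e-06]), 'position': array([0.26927483, 0.53561068, 0.23052156]), 'eef_rot': array([ 2.30817564e-01,  9.72996749e-01, -7.43545639e-04, -1.61271455e-04]), 'force': array([ 0.77270632, -0.43121652, -0.30090902]), 'ft_torque': array([-0.01359516,  0.0395023 ,  0.05333249]), 'finger_force': 0.0, 'finger_gap': 0.085174361470279}
```

View pics/s1.png

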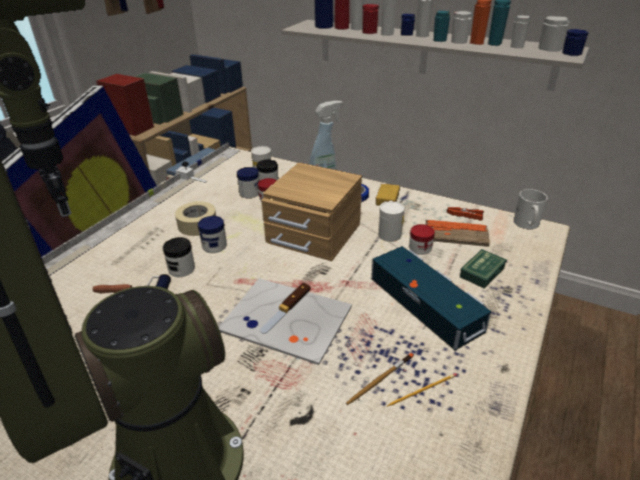

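View pics/t1.png

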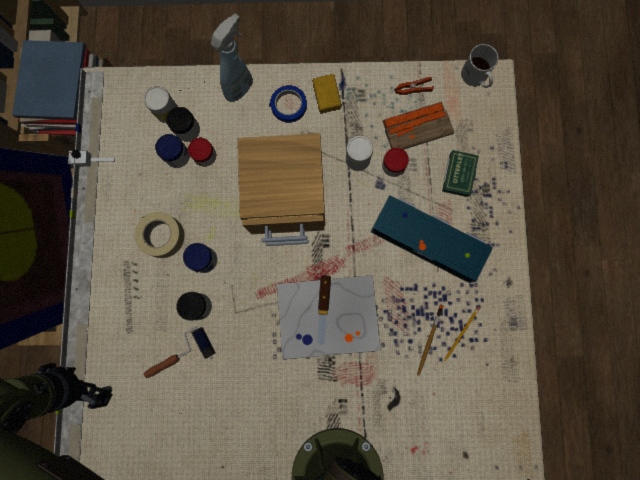

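The scene view shows the knife on the slab, the case shut and the cabinet drawers shut. In the top view the case corners are about (390,197), (490,240), (477,280) and (372,232). The knife runs from (325,277) to (322,340), and the upper handle is at (285,237).

```bash
cat > m1.py <<'E'
from h import *
def rect(P): 
    r=cv2.minAreaRect((P[:,:2]*1000).astype(np.float32));return np.round(r[0],1),np.round(r[1],1),round(r[2],2)
for n in('top','scene'):
    im,d=cap(n);C=cloud(n,d);hsv=cv2.cvtColor(im,cv2.COLOR_RGB2HSV);H,S,V=hsv[...,0],hsv[...,1],hsv[...,2]
    x,y,z=C[...,0],C[...,1],C[...,2];ok=d>0
    m=ok&(z>.06)&(z<.075)&(H>80)&(H<110)&(S>80)&(x>.3)&(x<.75)&(y<-.02)&(y>-.5)
    m=cv2.morphologyEx(m.astype(np.uint8),cv2.MORPH_OPEN,np.ones((3,3)))>0
    print(n,'lid',m.sum(),rect(C[m]),np.median(z[m]))
    m=ok&(z>.15)&(z<.18)&(x>.4)&(x<.9)&(abs(y)<.3)
    m=cv2.morphologyEx(m.astype(np.uint8),cv2.MORPH_OPEN,np.ones((3,3)))>0
    print('cab',m.sum(),rect(C[m]),np.median(z[m]))
    k=(x>.22)&(x<.5)&(abs(y)<.15)&ok&(z<.05)
    m=k&(V<110)&(S>70)&((H<15)|(H>165))&(z>.018)
    m=cv2.morphologyEx(m.astype(np.uint8),cv2.MORPH_OPEN,np.ones((3,3)))>0
    print('hdl',m.sum(),rect(C[m]),np.median(z[m]))
    m=k&(S<45)&(V>110)&(z>.006)&(z<.016)
    m=cv2.morphologyEx(m.astype(np.uint8),cv2.MORPH_OPEN,np.ones((5,5)))>0
    print('slab',m.sum(),rect(C[m]),np.median(z[m]))
    m=ok&(z>.1)&(z<.14)&(x>.35)&(x<.62)&(abs(y)<.15)&(S<70)
    print('bar',m.sum(),rect(C[m]) if m.sum() else 0,np.median(z[m]))
E
python3 m1.py
python3 - <<'E'
from h import *
im,_=cap('top');cv2.imwrite('pics/c1.png',cv2.resize(cv2.cvtColor(im,4)[110:360,170:500],None,fx=2.4,fy=2.4,interpolation=2))
E
```

```text
top lid 4165 (array([ 605. , -254.7]), array([298.1, 100.9]), 61.5) 0.06794097483896833
cab 7268 (array([741.6, 132.3]), array([222.3, 207.2]), 2.51) 0.16728118478566278
hdl 242 (array([461.6,  28.8]), array([24.6, 78. ]), 85.42) 0.026994824567253217
slab 988 (array([401.7,  25.1]), array([249.9, 180.2]), 87.15) 0.009866058239487163
bar 162 (array([603.8, 110.8]), array([26.3, 80. ]), 5.16) 0.1334325736297004
scene lid 3443 (array([ 601.9, -257.2]), array([299.7, 102.3]), 61.16) 0.06761486281363671
cab 3334 (array([740.8, 129. ]), array([229.3, 209.7]), 2.37) 0.16635232913247072
hdl 219 (array([460.1,  23.8]), array([24. , 80.1]), 84.44) 0.026116377468729746
slab 4935 (array([402.1,  17.7]), array([201.3, 260.1]), 4.22) 0.009103833181057341
bar 141 (array([601.6, 108.7]), array([30.3, 84.3]), 5.58) 0.13204235993237867
```

View pics/c1.png

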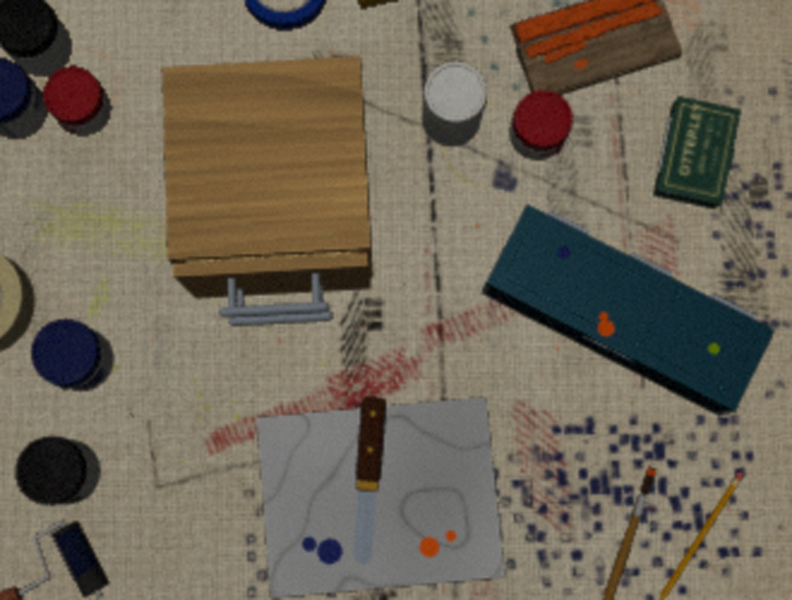

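The crop shows the knife's butt at crop (374,398) and its tip at (364,562), which are (325.8,275.8) and (321.7,344.2) in the full frame. It points at the robot. Next I fix the knife pose from both views.

```bash
cat > knife.py <<'E'
from h import *
# knife handle+tip from both views: handle = dark brown on the slab; axis by PCA of handle pts; extents along it
def knife(xr=(.2,.5),yr=(-.15,.2)):
    out=[]
    for n in('top','scene'):
        im,d=cap(n);C=cloud(n,d);x,y,z=C[...,0],C[...,1],C[...,2]
        hsv=cv2.cvtColor(im,cv2.COLOR_RGB2HSV);H,S,V=hsv[...,0],hsv[...,1],hsv[...,2]
        m=(d>0)&(x>xr[0])&(x<xr[1])&(y>yr[0])&(y<yr[1])&(z>.020)&(z<.04)
        k,l,st,ce=cv2.connectedComponentsWithStats(m.astype(np.uint8));i=1+np.argmax(st[1:,4]);P=C[l==i]
        r=cv2.minAreaRect((P[:,:2]*1000).astype(np.float32));
        b=(d>0)&(x>xr[0])&(x<xr[1])&(y>yr[0])&(y<yr[1])&(H>95)&(H<115)&(S>30)&(S<110)&(V>110)&(z<.02)
        k,l,st,ce=cv2.connectedComponentsWithStats(b.astype(np.uint8));j=1+np.argmax(st[1:,4]) if k>1 else 0
        print(n,'handle',len(P),np.round(r[0],1),np.round(r[1],1),round(r[2],1),'z',np.percentile(P[:,2],[10,50,90]).round(4),'bladectr',C[l==j].mean(0).round(4),(l==j).sum())
if __name__=='__main__':
    knife()
    for (u,v,z) in((325.8,275.8,.028),(321.7,344.2,.012)):print(plane('top',u,v,z).round(4))
E
python3 knife.py; python3 -m inch '[[[0,0,2,0.1],[0,0,0,0]]]' 0; python3 -c "
from station import arm;print(arm.observe()['qpos'])"
```

```text
top handle 344 [455.5  29.8] [27.4 91.6] 84.5 z [0.0222 0.0266 0.0301] bladectr [0.3698 0.0368 0.0116] 115
scene handle 313 [453.9  26.8] [28.8 94. ] 84.7 z [0.0224 0.026  0.0285] bladectr [0.9319 0.1127 0.0209] 307200
[0.5109 0.0237 0.028 ]
[0.3314 0.0366 0.012 ]
clock: 0.6
position: [0.2699, 0.537, 0.2526]
eef_rot: [0.182, 0.983, 0.001, 0.0]
force: [0.2, 0.2, -0.1]
finger_gap: 0.0852
finger_force: 0.0
[ 1.10503065e+00  3.06076837e-01 -8.84464695e-03  1.25312796e+00
 -3.28819658e-05  1.47181406e+00]
```

```bash
python3 -m inch '[[[1.64,-5.07,0,0.14],[1.64,-5.07,0,0.14],[1.64,-5.07,0,0.14],[1.64,-5.07,0,0.14],[1.64,-5.07,0,0.14],[1.64,-5.07,0,0.14],[1.64,-5.07,0,0.14],[1.64,-5.07,0,0.14],[1.64,-5.07,0,0.14],[1.64,-5.07,0,0.14]]]' 0 >/dev/null
python3 -m inch '[[[0,0,-1,0.168],[0,0,-1,0.168],[0,0,-1,0.168],[0,0,-1,0.168],[0,0,-1,0.168],[0,0,-1,0.168],[0,0,-1,0.168],[0,0,-1,0.168],[0,0,-1,0.168],[0,0,-1,0.168],[0,0,-1,0.168],[0,0,-1,0.168]]]' 
cat > st.py <<'E'
from h import *
from scipy.spatial.transform import Rotation as R
s=arm.observe();p=s['position'];Y=R.from_quat(s['eef_rot']).as_matrix()[:,1]
print('t',round(s['clock'],2),'p',p.round(4),'yaw_y',round(np.degrees(np.arctan2(Y[1],Y[0])),2),'tilt',R.from_quat(s['eef_rot']).as_matrix()[:,2].round(3),'q6',s['qpos'][5].round(3),'F',s['force'].round(1),'T',s['ft_torque'].round(2),'gap',round(s['finger_gap'],4),'ff',round(s['finger_force'],1))
E
python3 st.py; python3 knife.py
```

```text
clock: 3.35
position: [0.4331, 0.0291, 0.1304]
eef_rot: [0.999, -0.044, -0.0, 0.0]
force: [0.1, -0.3, 0.9]
finger_gap: 0.0854
finger_force: 0.0
t 3.35 p [0.4331 0.0291 0.1304] yaw_y -95.04 tilt [-0. -0. -1.] q6 -2.987 F [ 0.1 -0.3  0.9] T [0.04 0.01 0.01] gap 0.0854 ff 0.0Traceback (most recent call last):
  File "knife.py", line 15, in <module>
    knife()
    ~~~~~^^
  File "knife.py", line 9, in knife
    k,l,st,ce=cv2.connectedComponentsWithStats(m.astype(np.uint8));i=1+np.argmax(st[1:,4]);P=C[l==i]
                                                                       ~~~~~~~~~^^^^^^^^^^
    return _wrapfunc(a, 'argmax', axis=axis, out=out, **kwds)
    return bound(*args, **kwds)
ValueError: attempt to get argmax of an empty sequence
```

```bash
python3 -m inch '[[[0,0,-3,0],[0,0,-3,0],[0,0,-3,0],[0,0,-1.6,0],[0,0,-0.8,0],[0,0,-0.4,0],[0,0,0,0]]]'
python3 -m inch '[[[0,0,0,0],[0,0,0,0],[0,0,0,0],[0,0,0,0],[0,0,0,0],[0,0,0,0]]]' 1
python3 st.py
```

```text
clock: 4.28
position: [0.4337, 0.0291, 0.0135]
eef_rot: [0.999, -0.046, 0.0, -0.0]
force: [-0.2, 0.5, -0.7]
finger_gap: 0.0854
finger_force: 0.0
clock: 5.03
position: [0.4339, 0.0292, 0.0138]
eef_rot: [0.999, -0.046, 0.0, -0.0]
force: [-1.3, -0.6, 6.1]
finger_gap: 0.0267
finger_force: 59.7
t 5.03 p [0.4339 0.0292 0.0138] yaw_y -95.24 tilt [ 0.001  0.    -1.   ] q6 -2.983 F [-1.3 -0.6  6.1] T [ 0.09  0.25 -0.02] gap 0.0267 ff 59.7
```

```bash
python3 - <<'E'
from h import *
im,_=cap('scene');cv2.imwrite('pics/s2.png',cv2.resize(cv2.cvtColor(im,4)[200:420,150:500],None,fx=2.2,fy=2.2,interpolation=2))
E
```

```text
(no output)
```

View pics/s2.png

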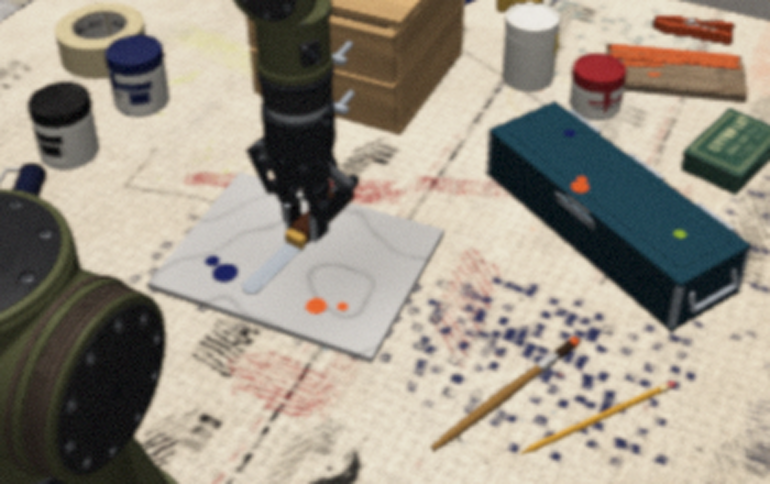

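```bash
python3 -m inch '[[[0,0,0.5,0],[0,0,2,0],[0,0,4,0],[0,0,4,0],[0,0,4,0],[0,0,0,0]]]'
python3 -m inch '[[[0.16,-2.02,0,-0.1774],[0.16,-2.02,0,-0.1774],[0.16,-2.02,0,-0.1774],[0.16,-2.02,0,-0.1774],[0.16,-2.02,0,-0.1774],[0.16,-2.02,0,-0.1774],[0.16,-2.02,0,-0.1774],[0.16,-2.02,0,-0.1774],[0.16,-2.02,0,-0.1774],[0.16,-2.02,0,-0.1774]]]'
python3 -m inch '[[[0,0,0,-0.1774],[0,0,0,-0.1774],[0,0,0,-0.1774],[0,0,0,-0.1774],[0,0,0,-0.1774],[0,0,0,-0.1774],[0,0,0,-0.1774],[0,0,0,-0.1774],[0,0,0,-0.1774],[0,0,0,-0.1774],[0,0,0,0],[0,0,0,0]]]' >/dev/null
python3 st.py
python3 - <<'E'
from h import *
im,d=cap('top');cv2.imwrite('pics/t3.png',cv2.resize(cv2.cvtColor(im,4)[180:330,330:510],None,fx=4,fy=4,interpolation=2))
im,d=cap('scene');cv2.imwrite('pics/s3.png',cv2.resize(cv2.cvtColor(im,4)[200:360,280:500],None,fx=3.5,fy=3.5,interpolation=2))
E
```

```text
clock: 5.82
position: [0.4359, 0.0292, 0.1614]
eef_rot: [0.999, -0.046, 0.003, -0.0]
force: [-0.0, -0.4, -1.7]
finger_gap: 0.0268
finger_force: 59.2
clock: 7.08
position: [0.4486, -0.1733, 0.157]
eef_rot: [-0.593, 0.805, 0.001, -0.001]
force: [-0.1, -0.4, -0.9]
finger_gap: 0.0266
finger_force: 59.2
t 8.57 p [ 0.449  -0.1728  0.1577] yaw_y 61.64 tilt [-0.001  0.    -1.   ] q6 0.128 F [-0.4  0.3  0.3] T [ 0.01  0.01 -0.04] gap 0.0266 ff 59.2
```

View pics/s3.png

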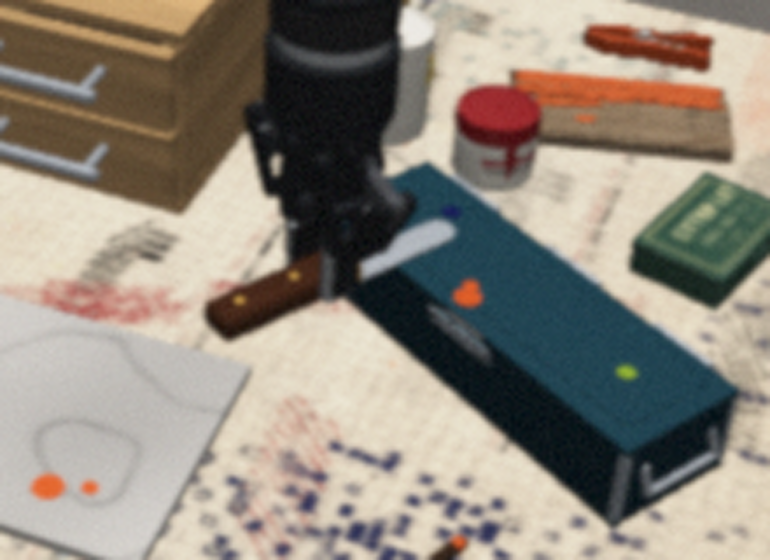

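The knife is held level with the blade at crop (455,230). The notch plate is at crop (460,332), or full-frame (411,295).

```bash
python3 - <<'E'
from h import *
c=np.array([.6035,-.256]);a=np.radians(-28.5);X=np.array([np.cos(a),np.sin(a)]);Y=np.array([-X[1],X[0]])
o,d=ray('scene',411.4,294.9)
t=((c-.05*X-o[:2])@X)/(d[:2]@X);p=o+t*d;print('notch',p.round(4),'case y',(p[:2]-c)@Y)
im,D=cap('scene');C=cloud('scene',D)
for (u,v) in((436/3.5+280,237/3.5+200),(395/3.5+280,258/3.5+200)):print(C[int(v),int(u)].round(4))
t=plane('scene',280+455/3.5,200+230/3.5,.155);print('tip',t.round(4)); s=arm.observe()['position'];print('tip rel',(t-s)[:2]@X,(t-s)[:2]@Y)
# depth blade: points beyond 40mm of the tool along X, z .13-.18
for n in('scene','top'):
    im,D=cap(n);C=cloud(n,D);q=(C[...,:2]-s[:2]);m=(D>0)&(q@X>.03)&(abs(q@Y)<.03)&(C[...,2]>.13)&(C[...,2]<.18)&(q@X<.13);m=cv2.erode(m.astype(np.uint8),np.ones((2,2)))>0
    P=C[m];print(n,m.sum(),'x',(q@X)[m].min(),(q@X)[m].max(),'z fit',np.polyfit((q@X)[m],P[:,2],1).round(4),'y',np.polyfit((q@X)[m],(q@Y)[m],1).round(4), 'z@.08',np.polyval(np.polyfit((q@X)[m],P[:,2],1),.08).round(4))
E
```

```text
notch [ 0.5577 -0.2355  0.0562] case y -0.0037962315759433735
[ 0.5282 -0.2197  0.1542]
[ 0.4982 -0.2035  0.1528]
tip [ 0.5375 -0.23    0.155 ]
tip rel 0.10474877311295477 -0.008146537563514862
scene 133 x 0.03077627781964133 0.1047982666980365 z fit [-0.0102  0.1559] y [ 0.0881 -0.011 ] z@.08 0.1551
top 2 x 0.060667734747336007 0.06713704988121881 z fit [-0.9837  0.2176] y [-0.1024  0.0148] z@.08 0.1389
```

```bash
python3 -m inch '[[[0,0,-3,0],[0,0,-3,0],[0,0,-2,0],[0,0,-0.9,0],[0,0,-0.4,0],[0,0,0,0],[0,0,0,0]]]' >/dev/null
python3 st.py
python3 -m inch '[[[0.44,-0.24,0,0],[0.44,-0.24,0,0],[0.44,-0.24,0,0],[0.44,-0.24,0,0],[0.44,-0.24,0,0],[0,0,0,0]]]'

```

```text
t 9.7 p [ 0.4502 -0.1732  0.066 ] yaw_y 61.48 tilt [ 0.001 -0.    -1.   ] q6 0.13 F [-0.4 -0.1 -0.9] T [-0.02  0.06  0.04] gap 0.0264 ff 59.3
clock: 10.45
position: [0.4719, -0.1852, 0.0653]
eef_rot: [0.246, 0.969, -0.0, 0.0]
force: [-0.1, -1.0, -1.5]
finger_gap: 0.0264
finger_force: 59.3
```

```bash
python3 -m inch '[[[0.44,-0.24,-0.05,0],[0.44,-0.24,0,0],[0.44,-0.24,0,0],[0.44,-0.24,0,0],[0.44,-0.24,0,0],[0,0,0,0]]]'
python3 -m inch '[[[0,0,0.2,0],[0,0,0.2,0],[0,0,0.2,0],[0,0,0.2,0],[0,0,0.2,0],[0,0,0.2,0],[0,0,0,0]]]'
python3 - <<'E'
from h import *
im,d=cap('scene');cv2.imwrite('pics/s4.png',cv2.resize(cv2.cvtColor(im,4)[180:360,280:500],None,fx=3.3,fy=3.3,interpolation=2))
E
```

```text
clock: 11.2
position: [0.4939, -0.1972, 0.0648]
eef_rot: [0.246, 0.969, -0.0, 0.0]
force: [0.0, 0.3, -1.2]
finger_gap: 0.0267
finger_force: 59.3
clock: 12.08
position: [0.4936, -0.197, 0.077]
eef_rot: [0.246, 0.969, -0.0, 0.0]
force: [0.7, -0.8, -3.9]
finger_gap: 0.0266
finger_force: 59.2
```

View pics/s4.png

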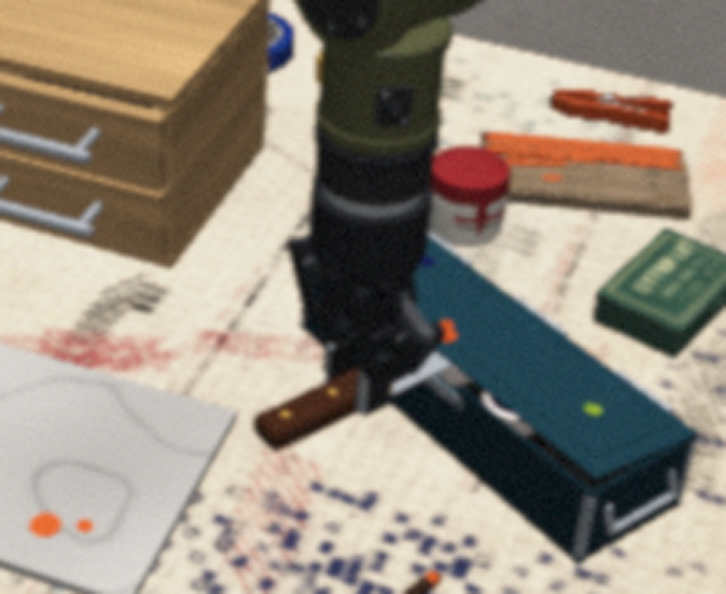

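The lid has lifted, with a gap and a white pot visible under its front edge at crop (500,405). I follow the lid's arc with the blade tip to fold it back.

```bash
python3 -m inch '[[[0.12,-0.06,0.5,0],[0.12,-0.06,0.5,0],[0.12,-0.06,0.5,0],[0.12,-0.06,0.5,0],[0.12,-0.06,0.5,0],[0.12,-0.06,0.5,0],[0.38,-0.2,0.5,0],[0.38,-0.2,0.5,0],[0.38,-0.2,0.5,0],[0.38,-0.2,0.5,0]]]'
python3 -m inch '[[[0.37,-0.2,0.22,0],[0.37,-0.2,0.22,0],[0.37,-0.2,0.22,0],[0.37,-0.2,0.22,0],[0.37,-0.2,0.22,0],[0.37,-0.2,0.22,0],[0.44,-0.24,0.08,0],[0.44,-0.24,0.08,0],[0.44,-0.24,0.08,0],[0.44,-0.24,0.08,0]]]'
python3 -m inch '[[[0.4,-0.22,-0.05,0],[0.4,-0.22,-0.05,0],[0.4,-0.22,-0.05,0],[0.4,-0.22,-0.05,0],[0,0,0,0],[0,0,0,0]]]'
cat > lid.py <<'E'
from h import *
c=np.array([.6035,-.256]);a=np.radians(-28.5);X=np.array([np.cos(a),np.sin(a)]);Y=np.array([-X[1],X[0]])
for n in('scene','top'):
    im,D=cap(n);C=cloud(n,D);H,S,V=cv2.split(cv2.cvtColor(im,cv2.COLOR_RGB2HSV));q=C[...,:2]-c
    m=(D>0)&(C[...,2]>.085)&(C[...,2]<.19)&(H>80)&(H<112)&(S>80)&(abs(q@Y)<.16)&(abs(q@X)<.15)
    m=cv2.erode(m.astype(np.uint8),np.ones((3,3)))>0
    if m.sum()>20:
        f=np.polyfit(C[m][:,2]-.065,(q@X)[m]-.05,1);print(n,m.sum(),'lid angle',np.pi/2+np.arctan(f[0]),'x-fit',f.round(3),'zmax',C[m][:,2].max())
E
python3 lid.py;python3 st.py
python3 - <<'E'
from h import *
im,d=cap('scene');cv2.imwrite('pics/s5.png',cv2.resize(cv2.cvtColor(im,4)[140:360,280:540],None,fx=3,fy=2.7,interpolation=2))
E
```

```text
clock: 13.38
position: [0.5163, -0.2088, 0.1271]
eef_rot: [0.246, 0.969, -0.0, 0.0]
force: [-1.3, 1.1, -4.7]
finger_gap: 0.0265
finger_force: 59.3
clock: 14.62
position: [0.556, -0.2302, 0.1432]
eef_rot: [0.246, 0.969, 0.0, -0.0]
force: [-1.0, 1.1, -2.4]
finger_gap: 0.0265
finger_force: 59.4
clock: 15.38
position: [0.5723, -0.2393, 0.1416]
eef_rot: [0.246, 0.969, -0.0, 0.001]
force: [-0.1, -0.4, -0.3]
finger_gap: 0.0263
finger_force: 59.6
scene 1595 lid angle 1.8248941552680678 x-fit [0.26  0.002] zmax 0.1602289371698431
top 733 lid angle 1.8237843533211806 x-fit [0.259 0.002] zmax 0.15889987136608164
t 15.47 p [ 0.5721 -0.2391  0.1416] yaw_y 61.48 tilt [ 0.001 -0.001 -1.   ] q6 0.102 F [ 0.  -0.4 -0.6] T [-0.   -0.03 -0.02] gap 0.0265 ff 59.6
```

View pics/s5.png

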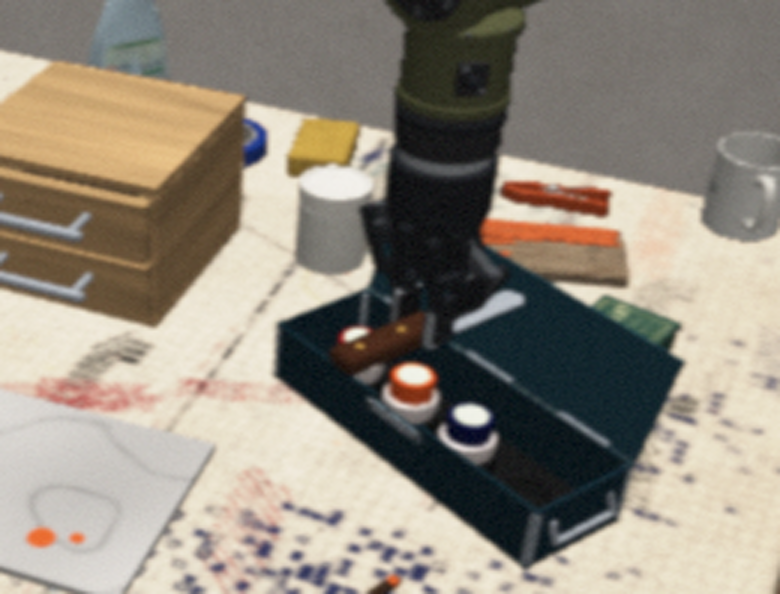

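The lid stands fully back. Three pots are visible, at crop (355,340), (412,385) orange and (470,425) navy; the right cup is empty. Next the knife goes back on the slab.

```bash
python3 -m inch '[[[-1.4,0.76,0.4,0],[-2.8,1.52,0.8,0],[-2.8,1.52,0.6,0],[-2.04,4.62,0,0],[-2.04,4.62,0,0],[-2.04,4.62,0,0],[-2.04,4.62,0,0],[-2.04,4.62,0,0],[0,0,0,0],[0,0,0,0]]]' >/dev/null
python3 st.py
python3 -m inch '[[[0,0,-4,0],[0,0,-4,0],[0,0,-3,0],[0,0,-1.6,0],[0,0,-0.9,0],[0,0,0,0],[0,0,0,0]]]'
```

```text
t 16.77 p [0.3994 0.0301 0.1596] yaw_y 61.53 tilt [ 0.001 -0.    -1.   ] q6 0.572 F [ 0.3 -0.7 -1.5] T [ 0.   -0.02 -0.04] gap 0.0265 ff 59.7
clock: 17.65
position: [0.4005, 0.0298, 0.0249]
eef_rot: [0.247, 0.969, 0.0, 0.001]
force: [0.2, -0.2, -0.8]
finger_gap: 0.0261
finger_force: 59.7
```

```bash
python3 -m inch '[[[0,0,-0.4,0],[0,0,-0.4,0],[0,0,-0.2,0],[0,0,0,0],[0,0,0,0]]]'
python3 -m inch '[[[0,0,0,0],[0,0,0,0],[0,0,0,0],[0,0,0,0],[0,0,0,0]]]' 0
python3 -m inch '[[[0,0,1,0],[0,0,3,0],[0,0,6,0],[0,0,6,0],[0,0,3,0],[0,0,0,0]]]'
```

```text
clock: 18.27
position: [0.3997, 0.0301, 0.0142]
eef_rot: [0.246, 0.969, -0.0, -0.0]
force: [-0.0, -0.1, 0.0]
finger_gap: 0.0263
finger_force: 59.8
clock: 18.9
position: [0.3997, 0.0301, 0.0142]
eef_rot: [0.246, 0.969, 0.0, 0.0]
force: [0.8, 0.0, -0.8]
finger_gap: 0.0856
finger_force: 0.0
clock: 19.65
position: [0.4017, 0.0302, 0.2073]
eef_rot: [0.246, 0.969, 0.001, 0.003]
force: [1.0, -0.7, -1.1]
finger_gap: 0.0856
finger_force: 0.0
```

```bash
cat > m2.py <<'E'
from h import *
ce=np.array([.741,.131]);A=np.radians(2.45);CX=np.array([np.cos(A),np.sin(A)]);CY=np.array([-CX[1],CX[0]])
c=np.array([.6035,-.256]);a=np.radians(-28.5);X=np.array([np.cos(a),np.sin(a)]);Y=np.array([-X[1],X[0]])
for n in('top','scene'):
    im,D=cap(n);C=cloud(n,D);q=C[...,:2]-ce;z=C[...,2];H,S,V=cv2.split(cv2.cvtColor(im,cv2.COLOR_RGB2HSV))
    m=(D>0)&(z>.115)&(z<.15)&(abs(q@CY)<.1)&(q@CX<-.135)&(q@CX>-.16)
    P=C[m];print(n,'bar',m.sum(),'cx',np.percentile((q@CX)[m],[10,50,90]).round(4),'cy',np.percentile((q@CY)[m],[3,50,97]).round(4),'z',np.percentile(z[m],[10,50,90]).round(4))
    q=C[...,:2]-c
    m=(D>0)&(z>.02)&(z<.075)&(abs(q@X)<.044)&(abs(q@Y)<.145)
    for y0 in(-.099,-.033,.033,.099):
        k=m&(abs(q@Y-y0)<.03);t=k&(z>.052)&(z<.064)
        t=cv2.morphologyEx(t.astype(np.uint8),cv2.MORPH_OPEN,np.ones((2,2)))>0
        if t.sum()>15:
            e=cv2.minEnclosingCircle((C[t][:,:2]*1000).astype(np.float32))
            print(n,y0,t.sum(),'ctr',np.round(e[0],1),'r',round(e[1],1),'xy',C[t][:,:2].mean(0).round(4),'z',np.median(z[t]).round(4),'case',((C[t][:,:2].mean(0)-c)@np.c_[X,Y]).round(4),'rgb',np.median(im[t],0))
        else: print(n,y0,'empty?',t.sum(),np.median(z[k]).round(3) if k.sum() else 0)
E
python3 m2.py
python3 - <<'E'
from h import *
im,d=cap('top');cv2.imwrite('pics/t6.png',cv2.resize(cv2.cvtColor(im,4)[170:330,230:510],None,fx=2.8,fy=2.8,interpolation=2))
E
```

```text
top bar 209 cx [-0.1492 -0.1449 -0.1401] cy [-0.0518  0.0004  0.0524] z [0.1306 0.1337 0.1368]
top -0.099 empty? 0 0.021
top -0.033 139 ctr [ 591.4 -291.5] r 25.7 xy [ 0.5875 -0.2857] z 0.0563 case [ 0.0001 -0.0338] rgb [118. 124. 120.]
top 0.033 131 ctr [ 622.7 -233.9] r 24.4 xy [ 0.6199 -0.2286] z 0.0566 case [0.0014 0.0319] rgb [161. 137. 107.]
top 0.099 130 ctr [ 655.4 -173. ] r 24.5 xy [ 0.6501 -0.1703] z 0.0567 case [0.     0.0975] rgb [149.5 121.5 107.5]
scene bar 51 cx [-0.1517 -0.1491 -0.1431] cy [-0.0569 -0.0443 -0.0296] z [0.1266 0.1323 0.1348]
scene -0.099 empty? 0 0.049
scene -0.033 136 ctr [ 604.  -289.3] r 35.8 xy [ 0.5859 -0.2885] z 0.056 case [ 0.0001 -0.0369] rgb [134.5 137.5 141.5]
scene 0.033 126 ctr [ 633.9 -232.9] r 35.5 xy [ 0.6163 -0.2312] z 0.0562 case [-0.0006  0.0279] rgb [212.  149.5 115.5]
scene 0.099 106 ctr [ 193.4 -324.6] r 533.3 xy [ 0.632  -0.1792] z 0.0557 case [-0.0116  0.0811] rgb [174.  125.5 115.5]
```

View pics/t6.png

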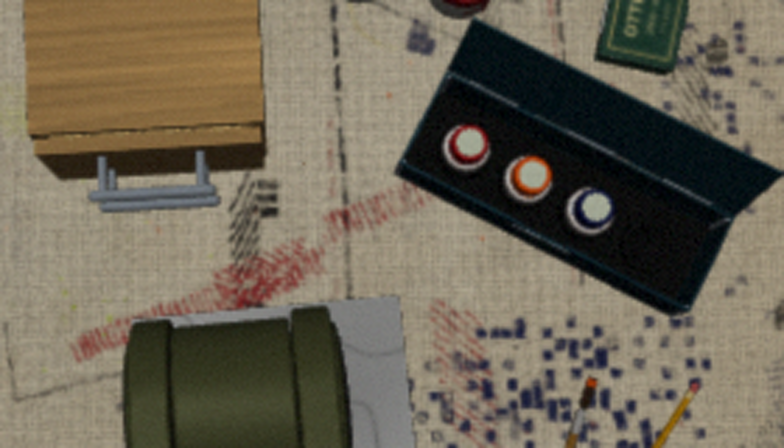

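The top crop shows red at (467,145), orange at (530,177) and navy at (593,208), with the last cup empty and the drawer handle at (158,200). Now the drawer.

```bash
python3 -m inch '[[[3.23,1.58,0,-0.172],[3.23,1.58,0,-0.172],[3.23,1.58,0,-0.172],[3.23,1.58,0,-0.172],[3.23,1.58,0,-0.172],[3.23,1.58,0,-0.172],[0,0,0,0],[0,0,0,0]]]' 0.65 >/dev/null
python3 st.py
```

```text
t 20.8 p [0.592  0.1245 0.2025] yaw_y 2.43 tilt [-0.004 -0.001 -1.   ] q6 1.736 F [-0.3 -0.5 -1.2] T [-0.   -0.01 -0.03] gap 0.0298 ff 0.0
```

```bash
python3 -m inch '[[[0.2,0,0,0],[0,0,-2,0],[0,0,-2,0],[0,0,-2,0],[0,0,-1.5,0],[0,0,-1.0,0],[0,0,-0.6,0],[0,0,0,0],[0,0,0,0]]]'
python3 st.py
```

```text
clock: 21.92
position: [0.5959, 0.1249, 0.1136]
eef_rot: [0.692, 0.721, 0.0, 0.0]
force: [0.5, 1.0, 1.0]
finger_gap: 0.0298
finger_force: 0.4
t 21.93 p [0.5959 0.1249 0.1136] yaw_y 2.35 tilt [ 0.001  0.    -1.   ] q6 1.736 F [0.5 1.  1. ] T [-0.03 -0.07  0.02] gap 0.0298 ff 0.4
```

```bash
python3 -m inch '[[[0,0,0,0],[0,0,0,0],[0,0,0,0],[0,0,0,0]]]' 1
python3 -m inch '[[[-0.8,-0.03,0,0],[-1.6,-0.07,0,0],[-1.6,-0.07,0,0],[-1.6,-0.07,0,0],[-1.6,-0.07,0,0],[-1.6,-0.07,0,0],[-1.6,-0.07,0,0],[-1.6,-0.07,0,0],[-1.4,-0.06,0,0],[-0.8,-0.03,0,0],[-0.4,-0.02,0,0],[0,0,0,0]]]'
python3 st.py
```

```text
clock: 22.42
position: [0.5957, 0.1249, 0.1135]
eef_rot: [0.692, 0.721, 0.0, 0.0]
force: [-0.5, -0.5, 4.0]
finger_gap: 0.0089
finger_force: 58.6
clock: 23.92
position: [0.4484, 0.1186, 0.1134]
eef_rot: [0.692, 0.722, -0.0, -0.0]
force: [-1.3, -0.5, 7.1]
finger_gap: 0.0091
finger_force: 59.5
t 23.93 p [0.4484 0.1186 0.1134] yaw_y 2.36 tilt [-0.001  0.    -1.   ] q6 1.788 F [-1.3 -0.5  7.1] T [-0.09  0.18  0.06] gap 0.0091 ff 59.5
```

```bash
python3 -m inch '[[[-0.2,-0.01,0,0],[-0.2,-0.01,0,0],[0,0,0,0]]]'
python3 -m inch '[[[-0.2,-0.01,0,0],[-0.1,0,0,0],[0,0,0,0]]]'
```

```text
clock: 24.3
position: [0.4469, 0.1185, 0.1135]
eef_rot: [0.693, 0.721, 0.001, 0.001]
force: [7.3, 1.4, -0.3]
finger_gap: 0.0089
finger_force: 58.9
clock: 24.68
position: [0.4469, 0.1185, 0.1136]
eef_rot: [0.693, 0.721, 0.003, 0.003]
force: [16.9, 0.7, -11.3]
finger_gap: 0.0091
finger_force: 58.4
```

```bash
python3 -m inch '[[[0.5,0.02,0,0],[0,0,0,0]]]'; python3 -m inch '[[[0,0,0,0],[0,0,0,0],[0,0,0,0]]]' 0.65 >/dev/null
python3 -m inch '[[[0,0,2,0],[0,0,4,0],[0,0,4,0],[0,0,3,0],[0,-6,0,0],[0,-6,0,0],[0,-6,0,0],[0,-3,0,0],[0,0,0,0]]]' 0.65
cat > m3.py <<'E'
from h import *
ce=np.array([.741,.131]);A=np.radians(2.45);CX=np.array([np.cos(A),np.sin(A)]);CY=np.array([-CX[1],CX[0]])
for n in('top','scene'):
    im,D=cap(n,'d_%s.png'%n);C=cloud(n,D);q=C[...,:2]-ce;z=C[...,2]
    m=(D>0)&(z>.115)&(z<.142)&(abs(q@CY)<.06)&(q@CX<-.28)&(q@CX>-.31);print(n,'bar cx',np.median((q@CX)[m]),m.sum())
    m=(D>0)&(z>.138)&(z<.152)&(abs(q@CY)<.12)&(q@CX<-.11)&(q@CX>-.28);print(' rim cx',np.percentile((q@CX)[m],[1,99]).round(4),'cy',np.percentile((q@CY)[m],[1,99]).round(4),np.median(z[m]))
    g=cv2.cvtColor(im,cv2.COLOR_RGB2GRAY)
    m=(D>0)&(z>.085)&(z<.135)&(abs(q@CY)<.1)&(q@CX<-.11)&(q@CX>-.26)&(g<45)
    m=cv2.morphologyEx(m.astype(np.uint8),cv2.MORPH_OPEN,np.ones((3,3)))
    k,l,st,cc=cv2.connectedComponentsWithStats(m)
    for i in range(1,k):
        if st[i,4]>60:
            P=C[l==i];e=cv2.minEnclosingCircle((P[:,:2]*1000).astype(np.float32));print('  ',st[i,4],'ctr',np.round(e[0],1),'r',round(e[1],1),'cab',((np.array(e[0])/1000-ce)@np.c_[CX,CY]).round(4),'z',np.percentile(P[:,2],[10,90]).round(3))
E
python3 m3.py
python3 - <<'E'
import cv2
a=cv2.imread('pics/d_top.png')[150:300,210:360];b=cv2.imread('pics/d_scene.png')[150:300,220:370]
cv2.imwrite('pics/c7.png',cv2.resize(cv2.hconcat([a,b]),None,fx=2.6,fy=2.6,interpolation=2))
E
```

```text
clock: 24.92
position: [0.4475, 0.1185, 0.1134]
eef_rot: [0.692, 0.721, 0.0, -0.0]
force: [1.1, 0.3, 6.5]
finger_gap: 0.009
finger_force: 60.3
clock: 26.42
position: [0.4471, -0.0932, 0.243]
eef_rot: [0.694, 0.72, -0.0, -0.0]
force: [0.3, 0.9, 0.3]
finger_gap: 0.0297
finger_force: 0.0
top bar cx -0.2905487497957747 220
 rim cx [-0.2559 -0.1129] cy [-0.0888  0.0895] 0.14569886899332363
   2865 ctr [572.5 125.7] r 97.8 cab [-0.1686  0.0019] z [0.092 0.107]
scene bar cx -0.29468072577615 212
 rim cx [-0.2601 -0.1198] cy [-0.1015  0.0941] 0.1446368945021974
   590 ctr [594.2 137.1] r 69.8 cab [-0.1464  0.0124] z [0.093 0.107]
```

View pics/c7.png

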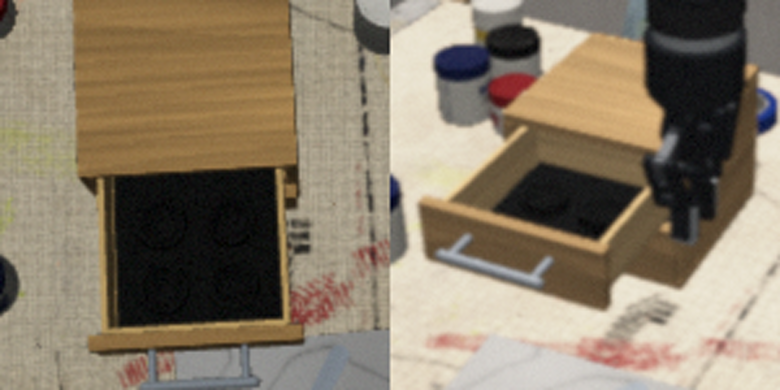

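The top half of the crop shows the drawer out, with four cup rings near (165,222), (233,220), (165,288) and (237,287). I measure the rings by depth.

```bash
python3 - <<'E'
from h import *
ce=np.array([.741,.131]);A=np.radians(2.45);CX=np.array([np.cos(A),np.sin(A)]);CY=np.array([-CX[1],CX[0]])
im,_=cap('top');ds=[cap('top')[1] for _ in range(4)];D=np.median(ds,0);C=cloud('top',D);q=C[...,:2]-ce;z=C[...,2]
base=(D>0)&(abs(q@CY)<.085)&(q@CX<-.115)&(q@CX>-.25)
print('hist',np.histogram(z[base],np.arange(.085,.15,.004)))
m=(base&(z>.1015)&(z<.12)).astype(np.uint8)
k,l,st,cc=cv2.connectedComponentsWithStats(m)
for i in range(1,k):
    if st[i,4]>40:
        P=C[l==i];e=cv2.minEnclosingCircle((P[:,:2]*1000).astype(np.float32))
        print(st[i,4],'ctr',np.round(e[0],1),'r',round(e[1],1),'mean',P[:,:2].mean(0).round(4),'cab',((P[:,:2].mean(0)-ce)@np.c_[CX,CY]).round(4),'z',np.percentile(P[:,2],[10,90]).round(3))
for u,v in((165,222),(233,220),(165,288),(237,287)):print((plane('top',u/2.6+210,v/2.6+150,.105)).round(4),((plane('top',u/2.6+210,v/2.6+150,.105)[:2]-ce)@np.c_[CX,CY]).round(4))
E
```

```text
hist (array([   0,  252, 1473,  368,  309,  471,   66,    6,   10,   13,   17,
          9,    8,   13,  105,  158]), array([0.085, 0.089, 0.093, 0.097, 0.101, 0.105, 0.109, 0.113, 0.117,
       0.121, 0.125, 0.129, 0.133, 0.137, 0.141, 0.145, 0.149]))
174 ctr [608.1 159.9] r 25.0 mean [0.6039 0.1601] cab [-0.1357  0.0349] z [0.102 0.108]
170 ctr [611.   91.9] r 25.1 mean [0.6069 0.092 ] cab [-0.1356 -0.0332] z [0.102 0.109]
49 ctr [564.1 207. ] r 56.3 mean [0.5636 0.207 ] cab [-0.174   0.0835] z [0.104 0.118]
216 ctr [544.7 157.6] r 25.2 mean [0.5447 0.1573] cab [-0.195   0.0347] z [0.103 0.109]
207 ctr [547.6  89.5] r 25.2 mean [0.5471 0.0889] cab [-0.1955 -0.0338] z [0.103 0.108]
[0.609 0.155 0.105] [-0.1309  0.0296]
[0.6101 0.0883 0.105 ] [-0.1326 -0.0371]
[0.5439 0.1546 0.105 ] [-0.1959  0.032 ]
[0.5441 0.0845 0.105 ] [-0.1987 -0.038 ]
```

```bash
python3 -m inch '[[[3.38,-1.28,0,0.172],[3.38,-1.28,0,0.172],[3.38,-1.28,0,0.172],[3.38,-1.28,0,0.172],[3.38,-1.28,0,0.172],[3.38,-1.28,0,0.172],[0,0,-4,0],[0,0,-4,0],[0,0,-4,0],[0,0,-2,0],[0,0,0,0],[0,0,0,0]]]' 0.41 >/dev/null
python3 st.py
```

```text
t 28.27 p [ 0.6511 -0.168   0.1043] yaw_y 61.52 tilt [ 0.001 -0.    -1.   ] q6 0.245 F [0.8 0.6 0.5] T [0.01 0.01 0.02] gap 0.0501 ff 0.0
```

```bash
python3 -m inch '[[[-0.1,-0.2,-2,0],[0,0,-2,0],[0,0,-1.5,0],[0,0,-0.8,0],[0,0,0,0],[0,0,0,0]]]'
python3 -m inch '[[[0,0,0,0],[0,0,0,0],[0,0,0,0],[0,0,0,0]]]' 1
python3 -m inch '[[[0,0,1,0],[0,0,2,0],[0,0,3,0],[0,0,3,0],[0,0,0,0]]]'; python3 st.py
```

```text
clock: 29.02
position: [0.6499, -0.1705, 0.041]
eef_rot: [0.246, 0.969, -0.0, 0.001]
force: [-0.2, -0.7, 0.0]
finger_gap: 0.0503
finger_force: 0.0
clock: 29.52
position: [0.6508, -0.1695, 0.0417]
eef_rot: [0.246, 0.969, 0.001, 0.001]
force: [1.6, 4.1, 6.6]
finger_gap: 0.0338
finger_force: 59.8
clock: 30.15
position: [0.6508, -0.1714, 0.1331]
eef_rot: [0.247, 0.969, -0.001, 0.002]
force: [0.3, -0.7, -1.7]
finger_gap: 0.0339
finger_force: 60.1
t 30.15 p [ 0.6508 -0.1714  0.1331] yaw_y 61.45 tilt [ 0.004 -0.002 -1.   ] q6 0.241 F [ 0.3 -0.7 -1.7] T [-0.01 -0.   -0.06] gap 0.0339 ff 60.1
```

```bash
python3 -m inch '[[[0,0,4,0],[0,0,4,0],[0,0,1.2,0],[-0.8,5.26,0,0.108],[-0.8,5.26,0,0.108],[-0.8,5.26,0,0.108],[-0.8,5.26,0,0.108],[-0.8,5.26,0,0.108],[0,0,0,0],[0,0,0,0]]]' >/dev/null; python3 st.py
```

```text
t 31.4 p [0.6085 0.0924 0.2205] yaw_y 92.42 tilt [-0.002 -0.001 -1.   ] q6 0.109 F [ 0.3  1.1 -1. ] T [-0.06  0.01  0.05] gap 0.034 ff 60.7
```

```bash
python3 -m inch '[[[0.1,0,-3,0],[0,0,-2.5,0],[0,0,-1.8,0],[0,0,-0.8,0],[0,0,-0.3,0],[0,0,0,0],[0,0,0,0]]]'
python3 st.py
```

```text
clock: 32.28
position: [0.6109, 0.0928, 0.1391]
eef_rot: [-0.021, 1.0, 0.0, 0.001]
force: [1.3, -0.6, -2.1]
finger_gap: 0.0338
finger_force: 60.7
t 32.27 p [0.6109 0.0928 0.1391] yaw_y 92.42 tilt [ 0.002  0.    -1.   ] q6 0.108 F [ 1.3 -0.6 -2.1] T [-0.07 -0.05  0.03] gap 0.0338 ff 60.7
```

```bash
python3 -m inch '[[[0,0,-0.3,0],[0,0,-0.2,0],[0,0,0,0]]]'
python3 -m inch '[[[0,0,0,0],[0,0,0,0],[0,0,0,0],[0,0,0,0]]]' 0.41 >/dev/null
python3 -m inch '[[[0,0,1,0],[0,0,3,0],[0,0,5,0],[0,-6,0,0],[0,-6,0,0],[0,-6,0,0],[0,0,0,0]]]'
cat > pots.py <<'E'
from h import *
ce=np.array([.741,.131]);A=np.radians(2.45);CX=np.array([np.cos(A),np.sin(A)]);CY=np.array([-CX[1],CX[0]])
S={'FL':(.5447,.1576),'FR':(.5476,.0895),'BL':(.6081,.1599),'BR':(.611,.0919)}
for n in('top','scene'):
    im,D=cap(n);C=cloud(n,D);z=C[...,2]
    for k,s in S.items():
        q=C[...,:2]-s;m=(D>0)&(np.hypot(q[...,0],q[...,1])<.03)&(z>.13)&(z<.17)
        if m.sum()>20:
            h=z[m];t=m&(z>np.percentile(h,60)-.006);P=C[t];g=np.linalg.lstsq(np.c_[P[:,:2]-P[:,:2].mean(0),np.ones(len(P))],P[:,2],rcond=None)[0]
            print(n,k,t.sum(),'top z',np.percentile(h,60).round(4),'off mm',(q[t].mean(0)*1000).round(1),'slope',g[:2].round(2))
E
python3 pots.py
```

```text
clock: 32.65
position: [0.6105, 0.0921, 0.1334]
eef_rot: [-0.021, 1.0, -0.001, 0.0]
force: [-0.2, -2.0, -0.7]
finger_gap: 0.0337
finger_force: 60.9
clock: 34.02
position: [0.6102, -0.0914, 0.224]
eef_rot: [-0.018, 1.0, -0.001, 0.0]
force: [0.3, 0.2, -0.4]
finger_gap: 0.0505
finger_force: 0.0
top BR 163 top z 0.1486 off mm [-0.4 -0.8] slope [0.   0.01]
scene BR 109 top z 0.1466 off mm [-4.4 -5.1] slope [0.05 0.11]
```

```bash
python3 -m inch '[[[0.3,-4.55,0,-0.18],[0.3,-4.55,0,-0.18],[0.3,-4.55,0,-0.18],[0,0,-4,0],[0,0,-4,0],[0,0,-3,0],[0,0,-1,0],[0,0,0,0],[0,0,0,0]]]'
python3 st.py
```

```text
clock: 35.25
position: [0.6206, -0.2237, 0.105]
eef_rot: [0.246, 0.969, -0.0, 0.001]
force: [0.7, 0.7, 1.4]
finger_gap: 0.0504
finger_force: 0.0
t 35.25 p [ 0.6206 -0.2237  0.105 ] yaw_y 61.52 tilt [ 0.002 -0.001 -1.   ] q6 0.151 F [0.7 0.7 1.4] T [-0.02  0.02 -0.01] gap 0.0504 ff 0.0
```

```bash
python3 -m inch '[[[-0.15,-0.5,-1,0],[0,0,-2,0],[0,0,-2,0],[0,0,-1,0],[0,0,-0.4,0],[0,0,0,0],[0,0,0,0]]]'
python3 -m inch '[[[0,0,0,0],[0,0,0,0],[0,0,0,0],[0,0,0,0]]]' 1
python3 -m inch '[[[0,0,1,0],[0,0,2,0],[0,0,4,0],[0,0,5,0],[0,0,6,0],[0,0,0,0],[0,0,0,0]]]'; python3 st.py
```

```text
clock: 36.12
position: [0.6184, -0.2291, 0.04]
eef_rot: [0.246, 0.969, -0.0, 0.001]
force: [-0.1, 0.9, 0.8]
finger_gap: 0.0503
finger_force: 0.0
clock: 36.62
position: [0.6196, -0.2276, 0.0409]
eef_rot: [0.246, 0.969, 0.001, 0.002]
force: [0.9, 4.9, 5.4]
finger_gap: 0.034
finger_force: 61.1
clock: 37.5
position: [0.6174, -0.229, 0.2191]
eef_rot: [0.246, 0.969, -0.0, -0.0]
force: [-0.3, 0.4, -2.5]
finger_gap: 0.0341
finger_force: 61.6
t 37.5 p [ 0.6174 -0.229   0.2191] yaw_y 61.47 tilt [-0. -0. -1.] q6 0.143 F [-0.3  0.4 -2.5] T [0.03 0.01 0.02] gap 0.0341 ff 61.6
```

```bash
python3 -m inch '[[[-1.04,5.53,0,0.077],[-1.04,5.53,0,0.077],[-1.04,5.53,0,0.077],[-1.04,5.53,0,0.077],[-1.04,5.53,0,0.077],[-1.04,5.53,0,0.077],[-1.04,5.53,0,0.077],[0,0,0,0],[0,0,0,0],[0,0,0,0]]]' >/dev/null; python3 st.py
```

```text
t 38.75 p [0.5447 0.1569 0.2183] yaw_y 92.25 tilt [-0.001 -0.001 -1.   ] q6 0.241 F [ 0.3  0.1 -1.3] T [-0.05  0.    0.02] gap 0.0338 ff 61.9
```

```bash
python3 -m inch '[[[0,0.05,-3,0],[0,0,-2.5,0],[0,0,-1.8,0],[0,0,-0.7,0],[0,0,-0.3,0],[0,0,0,0],[0,0,0,0]]]';python3 st.py
```

```text
clock: 39.62
position: [0.5455, 0.1588, 0.1369]
eef_rot: [-0.021, 1.0, 0.0, 0.001]
force: [-0.3, -0.2, -1.8]
finger_gap: 0.0338
finger_force: 61.9
t 39.62 p [0.5455 0.1588 0.1369] yaw_y 92.35 tilt [ 0.001  0.    -1.   ] q6 0.242 F [-0.3 -0.2 -1.8] T [-0.02 -0.01  0.  ] gap 0.0338 ff 61.9
```

```bash
python3 -m inch '[[[0,-0.1,-0.2,0],[0,0,-0.1,0],[0,0,0,0]]]'
python3 -m inch '[[[0,0,0,0],[0,0,0,0],[0,0,0,0],[0,0,0,0]]]' 0.41 >/dev/null
python3 -m inch '[[[0,0,1,0],[0,0,3,0],[0,0,5,0],[0.3,-6,0,0],[0.3,-6,0,0],[0.3,-6,0,0],[0.3,-6,0,0],[0,0,0,0]]]'
python3 pots.py
```

```text
clock: 40.0
position: [0.5449, 0.1578, 0.1333]
eef_rot: [-0.021, 1.0, -0.0, 0.0]
force: [-0.2, -0.2, -0.1]
finger_gap: 0.0337
finger_force: 61.9
clock: 41.5
position: [0.5571, -0.0862, 0.2239]
eef_rot: [-0.018, 1.0, -0.001, 0.0]
force: [0.4, 0.5, -0.1]
finger_gap: 0.0506
finger_force: 0.0
top FL 166 top z 0.1485 off mm [-2.3 -1.5] slope [0.07 0.03]
top BR 162 top z 0.1486 off mm [-0.2 -0.9] slope [-0.    0.04]
scene FL 115 top z 0.1463 off mm [-6.3 -5.5] slope [0.13 0.08]
scene BR 108 top z 0.1462 off mm [-4.2 -5. ] slope [0.08 0.08]
```

```bash
python3 -m inch '[[[0.75,-5,0,-0.135],[0.75,-5,0,-0.135],[0.75,-5,0,-0.135],[0.75,-5,0,-0.135],[0,0,-4,0],[0,0,-4,0],[0,0,-3,0],[0,0,-1,0],[0,0,0,0],[0,0,0,0]]]' >/dev/null
python3 st.py
```

```text
t 42.85 p [ 0.5883 -0.2822  0.1049] yaw_y 61.46 tilt [ 0.002 -0.001 -1.   ] q6 0.051 F [-0.6 -0.2 -0.3] T [-0.04  0.01  0.02] gap 0.0506 ff 0.0
```

```bash
python3 -m inch '[[[-0.15,-0.4,-1,0],[0,0,-2,0],[0,0,-2,0],[0,0,-1,0],[0,0,-0.4,0],[0,0,0,0],[0,0,0,0]]]'
python3 -m inch '[[[0,0,0,0],[0,0,0,0],[0,0,0,0],[0,0,0,0]]]' 1
python3 -m inch '[[[0,0,1,0],[0,0,2,0],[0,0,4,0],[0,0,5,0],[0,0,6,0],[0,0,0,0],[0,0,0,0]]]'; python3 st.py
```

```text
clock: 43.72
position: [0.5861, -0.2865, 0.04]
eef_rot: [0.247, 0.969, -0.0, 0.001]
force: [-0.3, -0.2, 0.8]
finger_gap: 0.0501
finger_force: 0.0
clock: 44.22
position: [0.5872, -0.2851, 0.0408]
eef_rot: [0.246, 0.969, 0.001, 0.002]
force: [1.4, 5.4, 5.8]
finger_gap: 0.034
finger_force: 61.3
clock: 45.1
position: [0.5851, -0.2863, 0.2191]
eef_rot: [0.247, 0.969, -0.0, -0.0]
force: [-0.1, 0.4, -2.0]
finger_gap: 0.0341
finger_force: 61.8
t 45.1 p [ 0.5851 -0.2863  0.2191] yaw_y 61.41 tilt [-0. -0. -1.] q6 0.044 F [-0.1  0.4 -2. ] T [0.01 0.08 0.04] gap 0.0341 ff 61.8
```

```bash
python3 -m inch '[[[-0.53,5.37,0,0.077],[-0.53,5.37,0,0.077],[-0.53,5.37,0,0.077],[-0.53,5.37,0,0.077],[-0.53,5.37,0,0.077],[-0.53,5.37,0,0.077],[-0.53,5.37,0,0.077],[0,0,0,0],[0,0,0,0],[0,0,0,0]]]' >/dev/null; python3 st.py
```

```text
t 46.35 p [0.548  0.0883 0.2184] yaw_y 92.19 tilt [-0.001 -0.001 -1.   ] q6 0.122 F [-0.8 -0.3 -1. ] T [ 0.06 -0.   -0.01] gap 0.0338 ff 62.0
```

```bash
python3 -m inch '[[[0,0,-3,0],[0,0,-2.5,0],[0,0,-1.8,0],[0,0,-0.7,0],[0,0,-0.3,0],[0,0,-0.2,0],[0,0,0,0],[0,0,0,0]]]';python3 st.py
```

```text
clock: 47.35
position: [0.5487, 0.0898, 0.1347]
eef_rot: [-0.02, 1.0, 0.0, 0.0]
force: [-0.5, -0.4, -1.0]
finger_gap: 0.0336
finger_force: 62.1
t 47.35 p [0.5487 0.0898 0.1347] yaw_y 92.31 tilt [ 0.001  0.    -1.   ] q6 0.122 F [-0.5 -0.4 -1. ] T [0.02 0.06 0.02] gap 0.0336 ff 62.1
```

```bash
python3 -m inch '[[[0,0,0,0],[0,0,0,0],[0,0,0,0],[0,0,0,0]]]' 0.41 >/dev/null
python3 -m inch '[[[0,0,1,0],[0,0,3,0],[0,0,5,0],[-2,-6,0,0],[-2,-6,0,0],[-2,-4,0,0],[0,0,0,0]]]'
python3 pots.py; python3 m3.py | grep bar
python3 - <<'E'
from h import *
im,d=cap('top');cv2.imwrite('pics/t8.png',cv2.resize(cv2.cvtColor(im,4)[170:370,230:510],None,fx=2.8,fy=2.8,interpolation=2))
E
```

```text
clock: 48.72
position: [0.4878, -0.0711, 0.2251]
eef_rot: [-0.018, 1.0, -0.0, 0.0]
force: [1.2, 0.7, 0.1]
finger_gap: 0.0501
finger_force: 0.0
top FL 166 top z 0.1488 off mm [-2.2 -1.4] slope [0.07 0.04]
top FR 160 top z 0.1483 off mm [-4.  -1.5] slope [0.12 0.08]
top BR 161 top z 0.1487 off mm [-0.2 -1. ] slope [0.02 0.04]
scene FL 117 top z 0.1463 off mm [-6.2 -5.5] slope [0.13 0.06]
scene FR 123 top z 0.1464 off mm [-7.8 -4.9] slope [0.16 0.06]
scene BR 111 top z 0.1467 off mm [-4.5 -5.3] slope [0.06 0.07]
top bar cx -0.2904293647377312 218
scene bar cx -0.2944622979226871 209
```

View pics/t8.png

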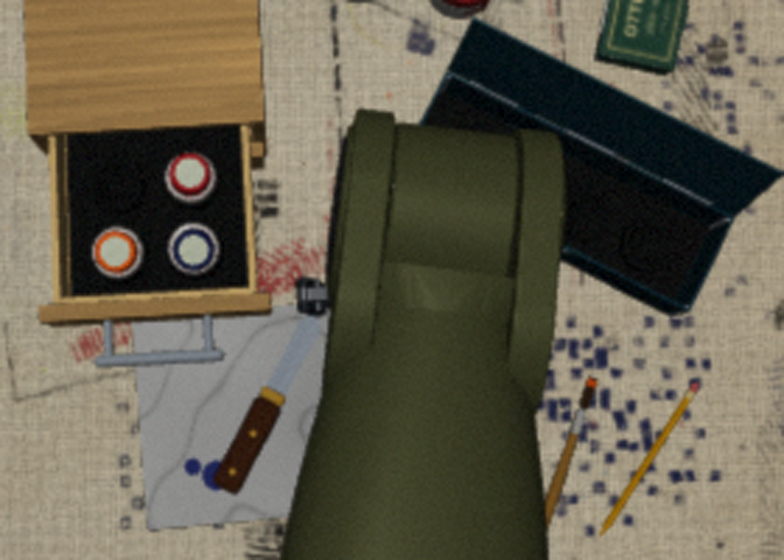

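All three pots sit in the cups: red (190,175), orange (117,250), navy (193,248). The knife lies on the slab. Now I push the drawer home.

```bash
python3 -m inch '[[[-1.82,4.72,0,0],[-1.82,4.72,0,0],[-1.82,4.72,0,0],[-1.82,4.72,0,0],[0,0,0,0],[0,0,-4,0],[0,0,-4,0],[0,0,-2.5,0],[0,0,-0.5,0],[0,0,0,0],[0,0,0,0]]]' 1 >/dev/null; python3 st.py
```

```text
t 50.35 p [0.4172 0.1201 0.1154] yaw_y 92.3 tilt [ 0.002  0.    -1.   ] q6 0.24 F [-0.1  0.3  0. ] T [-0.01  0.03 -0.05] gap -0.0001 ff 0.0
```

```bash
python3 -m inch '[[[0.5,0.02,0,0],[0.8,0.03,0,0],[1.2,0.05,0,0],[1.4,0.06,0,0],[1.4,0.06,0,0],[1.4,0.06,0,0],[1.4,0.06,0,0],[1.4,0.06,0,0],[1.4,0.06,0,0],[1.4,0.06,0,0],[1.4,0.06,0,0],[0.8,0.03,0,0]]]'
python3 -m inch '[[[0.6,0.03,0,0],[0.4,0.02,0,0],[0.2,0.01,0,0],[0,0,0,0]]]'
python3 m3.py | grep bar; python3 -c "
from h import *
for n in('top','scene'):
    im,D=cap(n);C=cloud(n,D);ce=np.array([.741,.131]);A=np.radians(2.45);CX=np.array([np.cos(A),np.sin(A)]);CY=np.array([-CX[1],CX[0]]);q=C[...,:2]-ce;z=C[...,2]
    m=(D>0)&(z>.115)&(z<.14)&(abs(q@CY)<.06)&(abs(q@CY)>.03)&(q@CX<-.13)&(q@CX>-.2);print(n,(q@CX)[m].shape,np.median((q@CX)[m]))
"
```

```text
clock: 51.85
position: [0.5622, 0.126, 0.1142]
eef_rot: [-0.02, 1.0, -0.0, 0.0]
force: [-1.3, -1.0, 0.5]
finger_gap: -0.0002
finger_force: 0.3
clock: 52.35
position: [0.5732, 0.1266, 0.1143]
eef_rot: [-0.02, 1.0, 0.0, 0.0]
force: [-1.1, -0.5, 0.4]
finger_gap: -0.0001
finger_force: 0.0
top bar cx nan 0
scene bar cx nan 0
top (18,) -0.13663739265046398
scene (89,) -0.15420894857124393
  return _methods._mean(a, axis=axis, dtype=dtype,
  ret = ret.dtype.type(ret / rcount)
```

Creep until the force rises.

```bash
python3 -m inch '[[[0.2,0.01,0,0],[0.2,0.01,0,0],[0.1,0,0,0],[0,0,0,0]]]'; python3 -m inch '[[[0.15,0.01,0,0],[0.15,0,0,0],[0,0,0,0]]]';python3 -m inch '[[[0.15,0.01,0,0],[0.15,0,0,0],[0,0,0,0]]]'
```

```text
clock: 53.05
position: [0.5783, 0.1268, 0.1142]
eef_rot: [-0.02, 1.0, 0.0, 0.0]
force: [0.1, 0.3, -0.4]
finger_gap: -0.0003
finger_force: 0.0
clock: 53.42
position: [0.5804, 0.1269, 0.1141]
eef_rot: [-0.02, 1.0, 0.0, -0.001]
force: [-3.9, 0.3, 2.7]
finger_gap: -0.0001
finger_force: 2.1
clock: 53.8
position: [0.5805, 0.1269, 0.114]
eef_rot: [-0.02, 1.0, 0.0, -0.003]
force: [-12.7, -0.0, 9.9]
finger_gap: -0.0001
finger_force: 6.7
```

```bash
python3 -m inch '[[[-0.8,0,0,0],[-1.2,0,0,0],[0,0,4,0],[0,0,5,0],[0,0,4,0],[0,0,0,0]]]'
python3 -m inch '[[[1.53,-5.3,0,-0.0675],[1.53,-5.3,0,-0.0675],[1.53,-5.3,0,-0.0675],[1.53,-5.3,0,-0.0675],[1.53,-5.3,0,-0.0675],[1.53,-5.3,0,-0.0675],[1.53,-5.3,0,-0.0675],[1.53,-5.3,0,-0.0675],[0,0,0,0],[0,0,0,0]]]' >/dev/null; python3 st.py;python3 - <<'E'
from h import *
ce=np.array([.741,.131]);A=np.radians(2.45);CX=np.array([np.cos(A),np.sin(A)]);CY=np.array([-CX[1],CX[0]])
im,D=cap('top');C=cloud('top',D);q=C[...,:2]-ce;z=C[...,2]
m=(D>0)&(z>.115)&(z<.15)&(abs(q@CY)<.1)&(q@CX<-.135)&(q@CX>-.16);print('bar cx',np.median((q@CX)[m]))
im,D=cap('scene');cv2.imwrite('pics/s9.png',cv2.resize(cv2.cvtColor(im,4)[120:360,220:540],None,fx=2.4,fy=2.4,interpolation=2))
E
python3 lid.py
```

```text
clock: 54.55
position: [0.5663, 0.1275, 0.2482]
eef_rot: [-0.02, 1.0, 0.001, 0.004]
force: [1.4, -0.2, -0.3]
finger_gap: -0.0003
finger_force: 0.0
t 55.8 p [ 0.6859 -0.2967  0.2427] yaw_y 61.36 tilt [-0.002  0.001 -1.   ] q6 0.091 F [ 0.4 -0.4  0.7] T [0.01 0.01 0.03] gap 0.0 ff 0.0
bar cx -0.14423812294823884
scene 2705 lid angle 1.8244716745203668 x-fit [0.259 0.002] zmax 0.15996263432463975
top 910 lid angle 1.8220554905266 x-fit [0.257 0.002] zmax 0.16064784311134273
```

View pics/s9.png

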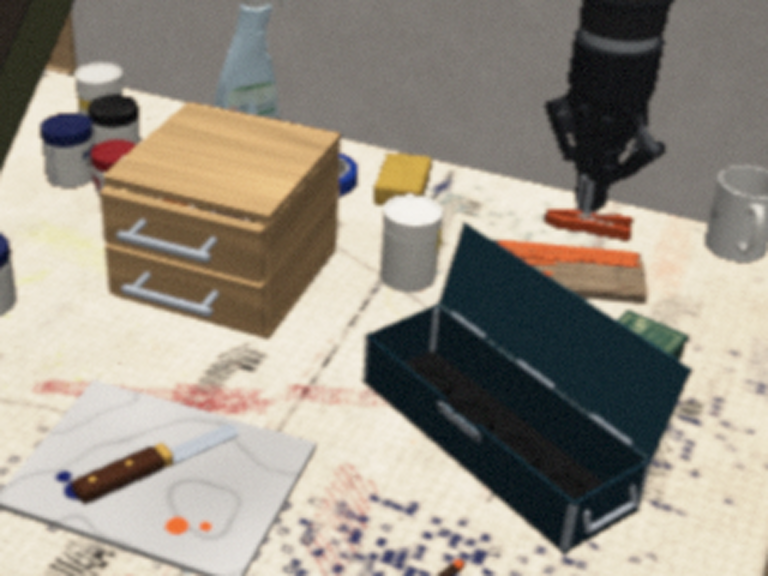

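The drawer is home, the case is empty and open, and the knife is flat on the slab at crop (155,462). The closed fingers now go behind the lid to fold it shut.

```bash
python3 -m inch '[[[0.88,-0.48,0,0],[0,0,-3,0],[0,0,-4,0],[0,0,-3,0],[0,0,-0.8,0],[0,0,0,0]]]'
python3 -m inch '[[[-0.68,0.37,0,0],[-0.68,0.37,0,0],[-0.68,0.37,0,0],[-0.68,0.37,0,0],[-0.68,0.37,0,0],[-0.68,0.37,0,0],[-0.68,0.37,0,0],[-0.68,0.37,0,0],[0,0,0,0]]]'
python3 lid.py
```

```text
clock: 56.75
position: [0.6954, -0.3012, 0.1368]
eef_rot: [0.247, 0.969, 0.0, 0.0]
force: [0.6, 0.2, 0.7]
finger_gap: 0.0002
finger_force: 0.0
clock: 57.88
position: [0.6398, -0.2716, 0.136]
eef_rot: [0.247, 0.969, 0.0, -0.001]
force: [0.7, -0.4, 0.7]
finger_gap: 0.0001
finger_force: 0.0
scene 1275 lid angle 1.2298534990916599 x-fit [-0.355  0.001] zmax 0.15799727019559628
top 23 lid angle 1.2027538580347759 x-fit [-0.386  0.007] zmax 0.15434013586150974
```

```bash
python3 -m inch '[[[-0.62,0.33,-0.3,0],[-0.62,0.33,-0.3,0],[-0.62,0.33,-0.3,0],[-0.62,0.33,-0.3,0],[-0.62,0.33,-0.3,0],[-0.26,0.14,-0.5,0],[-0.26,0.14,-0.5,0],[-0.26,0.14,-0.5,0],[-0.26,0.14,-0.5,0],[-0.26,0.14,-0.5,0]]]'
python3 -m inch '[[[-0.14,0.08,-0.44,0],[-0.14,0.08,-0.44,0],[-0.14,0.08,-0.44,0],[-0.14,0.08,-0.44,0],[-0.14,0.08,-0.3,0],[0,0,0,0]]]'
```

```text
clock: 59.22
position: [0.5968, -0.2487, 0.0958]
eef_rot: [0.247, 0.969, -0.0, 0.0]
force: [1.8, -0.1, 0.9]
finger_gap: -0.0001
finger_force: 0.6
clock: 59.98
position: [0.5892, -0.2444, 0.0751]
eef_rot: [0.247, 0.969, 0.0, -0.001]
force: [0.7, 0.6, -0.2]
finger_gap: 0.0004
finger_force: 0.0
```

```bash
python3 -m inch '[[[0,0,-0.3,0],[0,0,-0.3,0],[0,0,-0.1,0],[0,0,0,0]]]';python3 -m inch '[[[0,0,-0.1,0],[0,0,-0.1,0],[0,0,0,0]]]'
```

```text
clock: 60.48
position: [0.5898, -0.2447, 0.0684]
eef_rot: [0.247, 0.969, -0.0, -0.0]
force: [-0.4, -1.0, -0.2]
finger_gap: -0.0003
finger_force: 0.0
clock: 60.85
position: [0.5901, -0.2448, 0.068]
eef_rot: [0.247, 0.969, -0.0, 0.0]
force: [-3.1, 2.0, 9.4]
finger_gap: -0.0002
finger_force: 4.7
```

```bash
python3 -m inch '[[[0,0,2,0],[0,0,5,0],[0,0,5,0],[0,0,4,0],[0,-6,0,0],[0,-6,0,0],[0,0,0,0],[0,0,0,0],[0,0,0,0]]]' | head -2; python3 m1.py; python3 knife.py | head -2
python3 - <<'E'
from h import *
im,d=cap('top');cv2.imwrite('pics/t10.png',cv2.resize(cv2.cvtColor(im,4)[110:370,170:520],None,fx=2.2,fy=2.2,interpolation=2))
E
```

```text
clock: 61.98
position: [0.59, -0.3635, 0.2266]
top lid 4170 (array([ 605. , -254.5]), array([297.7, 101.7]), 61.48) 0.06790314567996292
cab 7226 (array([742.9, 132.4]), array([221.3, 207.4]), 2.37) 0.16732937512126034
hdl 269 (array([372.4,  46.4]), array([25.3, 89.5]), 61.58) 0.026775823963183454
slab 1681 (array([399.2,  18.7]), array([195.9, 246.9]), 0.43) 0.009786333324533603
bar 153 (array([605.7, 109.5]), array([26.4, 77.7]), 2.37) 0.13360004851304663
scene lid 3463 (array([ 601.2, -258.4]), array([300.2, 102.8]), 61.29) 0.0676450727069734
cab 3330 (array([741., 130.]), array([224.4, 212.2]), 3.42) 0.16632884640603762
hdl 316 (array([368.7,  42.2]), array([27.1, 89.7]), 62.09) 0.025732697506608004
slab 4817 (array([402. ,  17.8]), array([201.4, 260.1]), 4.27) 0.009130569931346533
bar 137 (array([594.5, 108.8]), array([30.3, 80. ]), 18.6) 0.1322277308017682
top handle 409 [377.2  43.8] [ 27.7 103. ] 61.2 z [0.0227 0.0262 0.0303] bladectr [ 0.4708 -0.0071  0.011 ] 58
scene handle 399 [374.8  40.8] [ 31.2 103.3] 61.8 z [0.0226 0.026  0.0285] bladectr [0.7387 0.0249 0.0785] 307200
```

View pics/t10.png

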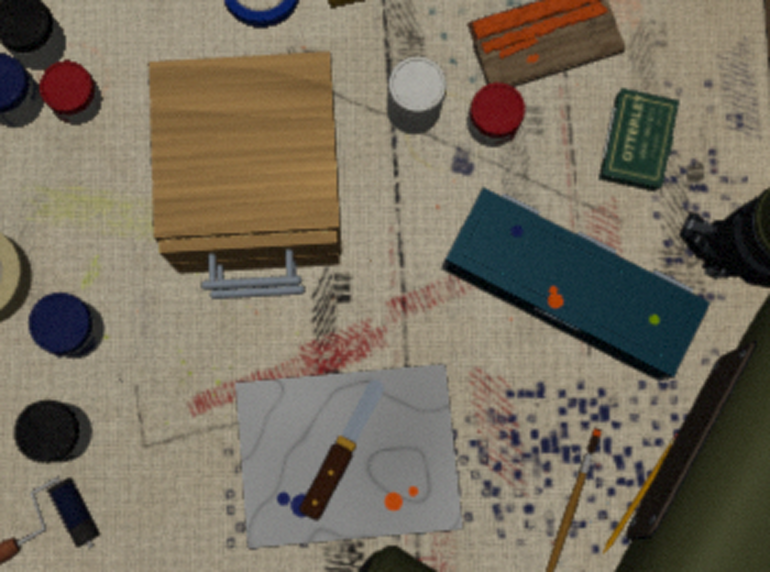

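The lid is shut (crop (575,285)), the drawer is home, the knife is flat on the slab at (340,450), and the jars are upright.

```bash
python3 -c "
from station import arm
print(arm.hand_in())"
```

```text
the job is handed in; nothing more can be done
None
```

I handed the job in at about 62 s; the call gave no verdict back. By my last checks, the three pots (red, orange, navy) were in drawer cups (checked before I closed the drawer), the drawer is home, the case is shut, the knife is flat on the slab and no jar was knocked over.

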